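Change the copy template in the edge-trimming fixture

TASK

Change the copy template: lift the fixture's hold-down bar, slide the red-handled template out from beneath it, fit the blue-handled one fully home in its place, same way round, and swing the bar back down over it. The last shift mixed up the trays: put the red and the yellow template away flat in the trays of their own colours, facing as the templates lie now; the blue tray is free for parking one on the way. Do not knock over the glue bottle.

Things in the scene. Friction and masses are not known exactly. Their poses are not given: they have to be found in the camera images.
- template_red: Red-gripped plywood template in the fixture, 12 mm thick, 0.09-0.17 kg. Grip block on it 40 (x) x 24 (y) mm, top 50 mm above the plate's underside: pinch its long sides (along y), tips above the plate. Origin: underside, below the block's middle; plate reaches 65 mm to -x (profiled edge, two rounded corners), 45 to +x (straight rear edge, red stripe), 40 to each side.
- template_yellow: As template_red, but yellow grip and a U-shaped notch 32 mm wide in the profiled (-x) edge. At the start it lies in the red tray.
- template_blue: As template_red, but blue grip and the profiled (-x) edge one round arc. At the start it lies in the yellow tray.
- tray_red: Fixed shallow storage tray with red rims. Floor 126 (x) x 100 (y) mm, 4 mm above the bench; rims 6 mm thick, tops 10 mm above the bench. Origin on the bench: a template centred in the tray, profiled edge to the tray's -x, has its origin straight above this point (the floor reaches 73 mm to -x and 53 mm to +x of it).
- tray_yellow: As tray_red, with yellow rims.
- tray_blue: As tray_red, with blue rims; empty at the start.
- fixture: Fixed template fixture. Origin on the bench under that of a template fully home. Bed 15 mm up, x -58..62. Guides 8 mm above bed, inner faces y = +-48. Rear stop at x = 46; its lip (y +-32) overhangs forward to x = 31, underside 16, top 24 mm above bed, so a template must slide to -x over 15 mm before lifting; to fit: set flat on the bed 20 to 30 mm short, slide +x to the stop. mm.
- bar (a joint): Angle of the hinged hold-down bar: 0 = down across the template, just in front of (-x of) the grip block; 1.75 = fully up, past vertical. Friction holds it anywhere; 2 N at the knob moves it. Hinge axis along the fixture's x at y = +78, z = 34 mm of its frame. Bar 16 mm wide (x), 12 thick, runs to -y; opening, its end rises and goes over to +y.
- bar_knob (a point): Centre of the black knob at the bar's end, 160 mm from the hinge axis: barrel 26 mm in diameter, 30 mm long along the fixture's x. Pinch its flat ends (along the fixture's x) from above and follow the arc; it turns between the fingers. With the bar down it is at x -36, y -82, z 34 mm of the fixture's frame. Its axes turn with the bar.
- glue_bottle: White round glue bottle, orange cap, 56 mm in diameter, 135 mm high, loose on the bench between the robot and the trays. Not to be handled. Origin: centre of its underside.

How it is judged:
By the outcome, as a careful person would: the job done as asked, in the order asked, and still so for the second after the job is handed in, with the robot touching nothing.
It also fails if it takes over 144 s, if anything falls off the work surface, if the arm or the gripper's body presses on something with over 40 N, if the wrist force passes 120 N, or if a joint passes its speed limit or range.

ROBOT

A 6-joint arm with a two-finger parallel gripper is mounted at the origin on the work surface. World frame = base frame: x ahead of the robot, y to its left, z up, the work surface at z = 0. Lengths are in m, angles in rad, forces in N, time in s.
With the tool pointing down it reaches from about 0.325 to 0.75 m from the base axis. Payload 7.6 kg.
Tool frame: the origin (TCP) lies at the very end of the fingers, on their centre line; the grasp point (between the pads) lies 19 mm behind it; z points along the fingers, y is the line along which they close (so a half turn about z gives the same grasp; the last joint's range is limited). The gripper opens to 85 mm and grips with 20 to 120 N. Pads are 22 mm wide; open, the fingers measure 114 mm over their backs; the gripper's body (76 mm by 85 mm) begins 54 mm behind the grasp point. The pads swing forward as they close: fully open they stand 13 mm farther back than shut.
Start: joints at [-1.342, 0.052, 1.401, -0, 1.689, -0.07], TCP at [0.155, -0.502, 0.231] pointing down, gripper open.
Joint ranges: [-2.9, 2.9], [-0.91, 2.17], [0.12, 2.37], [-1.06, 4.2], [0.26, 2.73], [-2.93, 2.93]. Speed limits (rad/s): [2.57, 2.57, 3.01, 3.14, 3.14, 3.14].

INTERFACE

Orientations are given as a rotation vector (axis times angle).
In Python, from rig import monitor, cams, workorder gives the robot as it stands. The module is installed in compiled form; this text tells all that it offers.
- The arm moves only by the tool servo_tool, never from a script. Its argument "steps" is a list of rows, each a list of 5 numbers: the shift along the world's x, y, z each as a share of 0.03 m, from -1 to 1, then the turn about the world's z as a share of 0.12 rad, from -1 to 1, then the opening, from 0 (shut) to 1 (fully open). In form: [[dx, dy, dz, twist, grip], ...]. A call has 1 to 20 rows; each row shifts and turns the commanded pose from where the row before left it; what a row does not reach is not made up. A row lasts 1/12 s, in which the tool goes at most 41.7 mm and 7.16 degrees, less where a joint would pass 70% of its speed; a pose out of reach is approached as far as the arm can. A call with a number of a shift or a turn outside -1 to 1 is refused whole. A call with a gripper value outside its range is refused whole. The fingers move at their own pace and stop on an object; "newtons" is the grip in N (left out, the last holds). Time passes only in rows, so rows that do not move let the fingers close. It gives the time, the measured TCP pose, the force, the opening and the grip force at its end, in the units of the state.
- monitor.observe(): the state, without advancing time (a new reading comes with each control period).
- cams.grab_frame(name): name is "side" or "top"; returns a dict with "frame" (480x640x3 uint8, red, green, blue), "range_z" (480x640 float32, m along the optical axis (not along the pixel's ray), 0 where there is no reading), "fovy" (degrees; the focal length in pixels is half the picture's height over the tangent of half this angle, whatever the lens; pixels are square), "cx", "cy" (the principal point, pixels), "R" (3x3) and "t" (3): a world point X has camera coordinates R X + t. Camera axes: x right, y down, z forward; pixel columns grow to the right and rows downward; lengths in m; the calibration is good to about 2 mm. A picture is of the moment at which its call begins.
- workorder.sign_off(): hands the job in; it is judged then, once.
Trained networks look in a picture, given as the dict that the camera call returned (one of the last four; its "shot" number tells which), for a name from the list of things; names that differ only in an ending like _2 or _b are one class to them, and where a whole thing is asked for, a point or a joint stands for the part that bears it (a point fixed in the world has none). Each returns a list of dicts, best first, with "score" (0 to 1); they miss things now and then, are a little off and sometimes report something else, mostly with a low value. They report only what shows in the picture. A call takes as long as a camera call.
- cams.recognise(picture, target): "centre" ([x, y, z] in m, in world coordinates, good to about 4 mm: the middle of the surface that is visible of it).
- cams.cut_out(picture, target): "pixels" (480x640 bool, what is visible of it).
- cams.place_of(picture, target): "centre" ([x, y, z] in m, in world coordinates, good to about 4 mm: a listed point, or the origin of a listed thing).
The state is a dict: "t": time; "qpos": joint angles; "dq": joint speeds; "joint_efforts": joint torques, N m; "tcp_pos": TCP position; "tool_rot": TCP orientation; "contact_force": force on the tool from outside, world axes, zero at the start; "torque": the same for the moment, N m; "opening": finger opening in m; "grip_force": force on a finger pad.
Only numpy, scipy, OpenCV 4.12 (cv2) and the standard library are available. Lean on these libraries where they do the work, as an engineer would, in place of code of your own. Each camera call takes 0.05 s, during which the arm holds its last target. There are 200 camera calls.

## Working session

There is one attempt and no reset: what is moved stays moved. The work goes in short steps, Python scripts to look and compute and a tool call to move; the robot and the scene stay as the last step left them, time stands still between calls to the robot, and variables do not carry over. Pictures are saved under pics/ and viewed, at most 14 in all, crops included, and the job is handed in when it is done.

Besides the shell and the picture viewer there is one more tool, called after ">>>" as a command line: name --pt "numbers of a row" for each row, then --argument value for the rest. servo_tool: Moves the arm, as the interface text tells. Its arguments: {"type":"object","properties":{"steps":{"type":"array","items":{"type":"array","items":{"type":"number"}}},"newtons":{"type":"number"}},"required":["steps"]}

```bash
mkdir -p pics; cat > h.py <<'E'
import numpy as np, cv2
from rig import monitor, cams, workorder
def f(p): return 240/np.tan(np.radians(p["fovy"])/2)
def world(p,mask):
    v,u=np.nonzero(mask&(p["range_z"]>0)); z=p["range_z"][v,u]
    c=np.stack([(u-p["cx"])/f(p)*z,(v-p["cy"])/f(p)*z,z],1)
    return (c-p["t"])@p["R"]
def pix(p,X):
    c=np.asarray(X)@p["R"].T+p["t"]; return c[...,:2]/c[...,2:]*f(p)+[p["cx"],p["cy"]]
def save(p,n): cv2.imwrite("pics/"+n,p["frame"][:,:,::-1])
E
python3 - <<'E'
from h import *
np.set_printoptions(precision=4,suppress=True)
for n in("top","side"):
    p=cams.grab_frame(n); save(p,n+"0.png")
    print(n,"cam at",-p["R"].T@p["t"])
    for k in "template_red template_yellow template_blue tray_red tray_yellow tray_blue fixture bar_knob glue_bottle".split():
        for fn in("place_of","recognise"):
            r=getattr(cams,fn)(p,k)
            print(k,fn,[(round(float(d["score"]),2),np.array(d["centre"])) for d in r[:2]])
print(monitor.observe())
E
```

```text
top cam at [0.3838 0.0068 1.0669]
template_red place_of [(0.7, array([ 0.4866, -0.2956,  0.0137]))]
template_red recognise [(0.9, array([ 0.4796, -0.2914,  0.0268]))]
template_yellow place_of [(0.86, array([0.4748, 0.3069, 0.0019]))]
template_yellow recognise [(0.79, array([0.4711, 0.2963, 0.0156]))]
template_blue place_of [(0.56, array([ 0.5999, -0.1222,  0.0058])), (0.17, array([0.4775, 0.304 , 0.0049]))]
template_blue recognise [(0.9, array([ 0.5886, -0.1199,  0.0148]))]
tray_red place_of [(0.44, array([ 0.4587, -0.3816,  0.0375]))]
tray_red recognise [(0.84, array([ 0.4529,  0.3119, -0.0001]))]
tray_yellow place_of []
tray_yellow recognise [(0.9, array([ 0.579 , -0.1105,  0.0019]))]
tray_blue place_of [(0.95, array([0.6026, 0.1186, 0.0009])), (0.39, array([0.4758, 0.3048, 0.0029]))]
tray_blue recognise [(0.58, array([0.5886, 0.1211, 0.0041]))]
fixture place_of [(0.6, array([ 0.4837, -0.2946,  0.0012]))]
fixture recognise [(0.91, array([ 0.4669, -0.281 ,  0.0397]))]
bar_knob place_of [(0.87, array([ 0.4614, -0.3813,  0.0369]))]
bar_knob recognise [(0.9, array([ 0.4489, -0.3158,  0
[... 1305 characters left out ...]
66, -0.3823,  0.0345]))]
bar_knob recognise [(0.78, array([ 0.4443, -0.3325,  0.041 ]))]
glue_bottle place_of [(0.79, array([ 0.4365, -0.0001,  0.005 ]))]
glue_bottle recognise [(0.62, array([ 0.4333, -0.0179,  0.0785]))]
{'t': 1.9, 'qpos': array([-1.3423,  0.0522,  1.4007,  0.    ,  1.6886, -0.0703]), 'dq': array([ 0.    ,  0.    , -0.0014, -0.    , -0.0011,  0.0005]), 'joint_efforts': array([  0.001 , -38.1532, -36.0307,   0.    ,   0.0002,   0.    ]), 'tcp_pos': array([ 0.1546, -0.5018,  0.2313]), 'tool_rot': array([3.1065, 0.4675, 0.    ]), 'contact_force': array([ 0.5074, -0.5838, -0.5583]), 'torque': array([ 0.0377, -0.016 ,  0.0216]), 'grip_force': 0.0, 'opening': 0.08537012335594307}
```

View pics/top0.png

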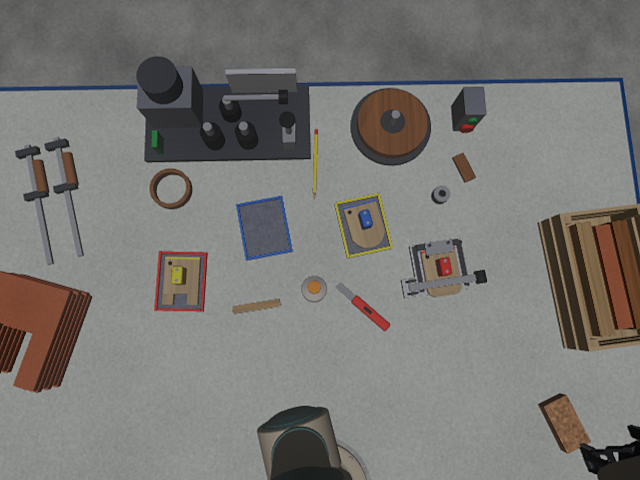

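View pics/side0.png

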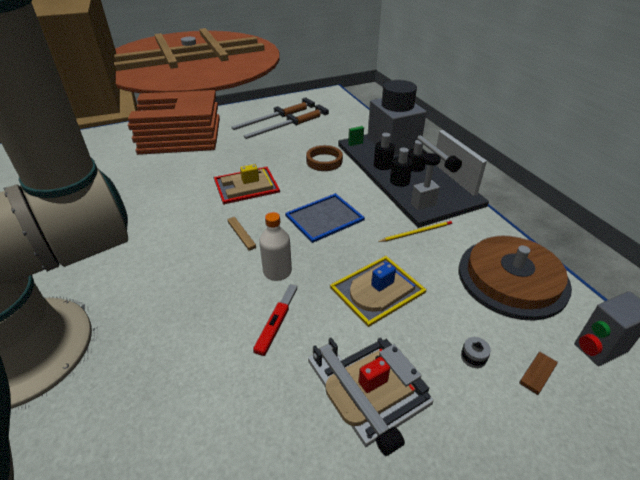

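The top view shows red template in the fixture (445,267) with the bar down and its knob at (481,277). Blue lies in the yellow tray (364,220), yellow in the red tray (178,275), the blue tray is empty (264,228) and the bottle stands at (314,288). The side view agrees: all profiled edges face the robot. Next I measure exact poses and yaws from colour and depth.

```bash
cat >> h.py <<'E'
def cmask(p,c):
    h=cv2.cvtColor(p["frame"],cv2.COLOR_RGB2HSV); H,S,V=[h[...,i].astype(int) for i in range(3)]
    m={"red":(H<8)|(H>172),"yellow":(H>22)&(H<36),"blue":(H>100)&(H<128)}[c]
    return m&(S>130)&(V>50)
def near(X,c,r): return np.hypot(X[:,0]-c[0],X[:,1]-c[1])<r
def rect(X):
    (c,s,a)=cv2.minAreaRect((X[:,:2]*1000).astype(np.float32))
    a=(a+45)%90-45
    return np.round(c,1),np.round(s,1),round(a,1)
def block(p,c,ctr,r=.06,band=.006):
    X=world(p,cmask(p,c)); X=X[near(X,ctr,r)&(X[:,2]>.03)]
    zt=np.percentile(X[:,2],90); T=X[np.abs(X[:,2]-zt)<band]
    return T,zt
E
python3 - <<'E'
from h import *
np.set_printoptions(precision=4,suppress=True)
B={"red":(.485,-.296),"yellow":(.477,.305),"blue":(.600,-.121)}
Tr={"red":(.466,.307),"yellow":(.590,-.121),"blue":(.592,.117)}
for n in("top","side"):
    p=cams.grab_frame(n)
    for c in B:
        T,z=block(p,c,B[c]); print(n,"block",c,len(T),round(z,4),*rect(T),T.mean(0))
    for c in Tr:
        X=world(p,cmask(p,c)); X=X[near(X,Tr[c],.1)&(X[:,2]<.02)]
        print(n,"tray",c,len(X),*rect(X),"z",np.percentile(X[:,2],[10,50,90]))
    g=p["frame"].max(2)<60
    X=world(p,g); X=X[near(X,(.459,-.382),.035)&(X[:,2]>.02)]
    print(n,"knob",len(X),*rect(X),X.mean(0),X[:,2].max())
E
```

```text
top block red 155 0.0664 [ 480.6 -294.8] [39.3 23.4] 7.3 [ 0.4797 -0.2936  0.0642]
top block yellow 148 0.0556 [477.3 305.3] [22.9 36.3] -3.2 [0.4769 0.305  0.0535]
top block blue 130 0.0554 [ 596.6 -122.5] [38.6 22.8] 12.5 [ 0.5962 -0.1223  0.0532]
top tray red 510 [468.7 308.4] [112.4 137. ] -2.3 z [0.0059 0.0094 0.012 ]
top tray yellow 441 [ 590.5 -121. ] [139.9 111.6] 11.0 z [0.0068 0.0095 0.012 ]
top tray blue 422 [588.9 115.3] [138.1 110.2] 10.0 z [0.0066 0.0095 0.0119]
top knob 143 [ 459.4 -370.9] [35.1 44.1] 1.9 [ 0.4569 -0.3765  0.0417] 0.04941432010271328
side block red 384 0.0662 [ 483.5 -297.5] [39.5 22.7] 8.2 [ 0.4826 -0.2987  0.0648]
side block yellow 83 0.0535 [480.4 301.2] [21.4 37.7] -2.1 [0.4797 0.2986 0.0519]
side block blue 192 0.055 [ 600.4 -126. ] [39.1 22.9] 17.5 [ 0.5992 -0.1275  0.0535]
side tray red 395 [470.8 306. ] [114.6 137.7] -2.5 z [0.0039 0.0084 0.0105]
side tray yellow 877 [ 592. -123.] [139.1 112.7] 10.8 z [0.0056 0.0095 0.0113]
side tray blue 559 [591.9 112.1] [137.7 111.8] 9.6 z [0.005  0.0089 0.011 ]
side knob 619 [ 463.3 -373.7] [39.5 45. ] 4.0 [ 0.4575 -0.3816  0.0404] 0.049598066477405854
```

>>> servo_tool --pt "0.631 0.25 -0.2 0.731 1" --pt "0.631 0.25 -0.2 0.731 1" --pt "0.631 0.25 -0.2 0.731 1" --pt "0.631 0.25 -0.2 0.731 1" --pt "0.631 0.25 -0.2 0.731 1" --pt "0.631 0.25 -0.2 0.731 1" --pt "0.631 0.25 -0.2 0.731 1" --pt "0.631 0.25 -0.2 0.731 1" --pt "0.631 0.25 -0.2 0.731 1" --pt "0.631 0.25 -0.2 0.731 1" --pt "0.631 0.25 -0.2 0.731 1" --pt "0.631 0.25 -0.2 0.731 1" --pt "0.631 0.25 -0.2 0.731 1" --pt "0.631 0.25 -0.2 0.731 1" --pt "0.631 0.25 -0.2 0.731 1" --pt "0.631 0.25 -0.2 0.731 1" --pt "0 0 0 0 1" --pt "0 0 0 0 1" --newtons 30

```text
t: 3.5
tcp_pos: [0.4578, -0.3812, 0.1347]
tool_rot: [-2.069, -2.362, 0.0]
contact_force: [-0.4, 0.6, -0.7]
opening: 0.0854
grip_force: 0.0
```

>>> servo_tool --pt "0 0 -0.5 0 1" --pt "0 0 -0.5 0 1" --pt "0 0 -0.5 0 1" --pt "0 0 -0.5 0 1" --pt "0 0 -0.5 0 1" --pt "0 0 -0.5 0 1" --pt "0 0 -0.5 0 1" --pt "0 0 -0.33 0 1" --pt "0 0 0 0 0" --pt "0 0 0 0 0" --pt "0 0 0 0 0" --pt "0 0 0 0 0" --pt "0 0 0 0 0" --pt "0 0 0 0 0"

```text
t: 4.67
tcp_pos: [0.459, -0.3822, 0.0221]
tool_rot: [2.068, 2.359, 0.002]
contact_force: [5.8, -0.4, 2.6]
opening: 0.0293
grip_force: 34.5
```

```bash
python3 - <<'E'
import numpy as np
y=np.radians(7.6)
th=np.linspace(0,1.7,21); Y=78-160*np.cos(th); Z=160*np.sin(th)
r=np.stack([-np.sin(y)*np.diff(Y),np.cos(y)*np.diff(Y),np.diff(Z)],1)/30
print([[*map(float,np.round(a,2)),0,0] for a in r], 30*np.round(r,2).sum(0))
E
```

```text
[[-0.0, 0.02, 0.45, 0, 0], [-0.01, 0.06, 0.45, 0, 0], [-0.01, 0.09, 0.44, 0, 0], [-0.02, 0.13, 0.43, 0, 0], [-0.02, 0.17, 0.42, 0, 0], [-0.03, 0.2, 0.4, 0, 0], [-0.03, 0.24, 0.39, 0, 0], [-0.04, 0.27, 0.36, 0, 0], [-0.04, 0.3, 0.34, 0, 0], [-0.04, 0.32, 0.31, 0, 0], [-0.05, 0.35, 0.28, 0, 0], [-0.05, 0.37, 0.25, 0, 0], [-0.05, 0.39, 0.22, 0, 0], [-0.05, 0.41, 0.19, 0, 0], [-0.06, 0.42, 0.15, 0, 0], [-0.06, 0.43, 0.11, 0, 0], [-0.06, 0.44, 0.08, 0, 0], [-0.06, 0.45, 0.04, 0, 0], [-0.06, 0.45, -0.0, 0, 0], [-0.06, 0.45, -0.04, 0, 0]] [-24.  178.8 158.1]
```

>>> servo_tool --pt "0 0.02 0.45 0 0" --pt "-0.01 0.06 0.45 0 0" --pt "-0.01 0.09 0.44 0 0" --pt "-0.02 0.13 0.43 0 0" --pt "-0.02 0.17 0.42 0 0" --pt "-0.03 0.2 0.4 0 0" --pt "-0.03 0.24 0.39 0 0" --pt "-0.04 0.27 0.36 0 0" --pt "-0.04 0.3 0.34 0 0" --pt "-0.04 0.32 0.31 0 0" --pt "-0.05 0.35 0.28 0 0" --pt "-0.05 0.37 0.25 0 0" --pt "-0.05 0.39 0.22 0 0" --pt "-0.05 0.41 0.19 0 0" --pt "-0.06 0.42 0.15 0 0" --pt "-0.06 0.43 0.11 0 0" --pt "-0.06 0.44 0.08 0 0" --pt "-0.06 0.45 0.04 0 0" --pt "-0.06 0.45 0 0 0" --pt "-0.06 0.45 -0.04 0 0"

```text
t: 6.33
tcp_pos: [0.4366, -0.2025, 0.1806]
tool_rot: [2.063, 2.357, 0.008]
contact_force: [17.4, -0.6, -2.0]
opening: 0.0294
grip_force: 29.8
```

>>> servo_tool --pt "0 0 0 0 1" --pt "0 0 0 0 1" --pt "0 0 0 0 1" --pt "0 0 0 0 1" --pt "0 0 0 0 1" --pt "0 0 0.8 0 1" --pt "0 0 0.8 0 1" --pt "0 0 0.8 0 1" --pt "0 0 0.3 0 1" --pt "0 0 0 0 1"

```text
t: 7.17
tcp_pos: [0.4341, -0.2037, 0.2618]
tool_rot: [2.068, 2.359, 0.001]
contact_force: [0.5, 0.2, 0.2]
opening: 0.0855
grip_force: 0.0
```

>>> servo_tool --pt "0.102 -0.194 0 -0.82 1" --pt "0.102 -0.194 0 -0.82 1" --pt "0.102 -0.194 0 -0.82 1" --pt "0.102 -0.194 0 -0.82 1" --pt "0.102 -0.194 0 -0.82 1" --pt "0.102 -0.194 0 -0.82 1" --pt "0.102 -0.194 0 -0.82 1" --pt "0.102 -0.194 0 -0.82 1" --pt "0.102 -0.194 0 -0.82 1" --pt "0.102 -0.194 0 -0.82 1" --pt "0.102 -0.194 0 -0.82 1" --pt "0.102 -0.194 0 -0.82 1" --pt "0.102 -0.194 0 -0.82 1" --pt "0.102 -0.194 0 -0.82 1" --pt "0.102 -0.194 0 -0.82 1" --pt "0.102 -0.194 0 -0.82 1" --pt "0 0 0 0 1"

```text
t: 8.58
tcp_pos: [0.4821, -0.2966, 0.2569]
tool_rot: [-3.134, -0.194, 0.005]
contact_force: [-0.3, 0.2, -0.2]
opening: 0.0854
grip_force: 0.0
```

```bash
python3 - <<'E'
from h import *
p=cams.grab_frame("side"); save(p,"side1.png")
s=monitor.observe(); print(s["tcp_pos"],s["tool_rot"])
E
```

```text
[ 0.48196909 -0.29621515  0.25725521] [-3.13308648 -0.20232824  0.0041907 ]
```

View pics/side1.png

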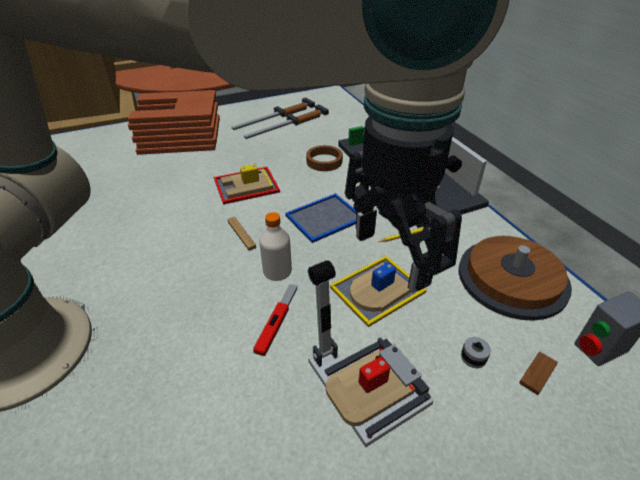

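The bar stands up past vertical (knob at pixel (321,271)), and the red template (372,375) lies free below the gripper. I'll descend and grip it.

>>> servo_tool --pt "0.03 0 -0.62 0 1" --pt "0.03 0 -0.62 0 1" --pt "0 0 -0.62 0 1" --pt "0 0 -0.62 0 1" --pt "0 0 -0.62 0 1" --pt "0 0 -0.62 0 1" --pt "0 0 -0.62 0 1" --pt "0 0 -0.62 0 1" --pt "0 0 -0.62 0 1" --pt "0 0 -0.62 0 1" --pt "0 0 -0.62 0 1" --pt "0 0 -0.56 0 1" --pt "0 0 0 0 1"

```text
t: 9.72
tcp_pos: [0.4816, -0.2941, 0.0333]
tool_rot: [-3.13, -0.205, 0.01]
contact_force: [-0.3, 1.1, -1.3]
opening: 0.0851
grip_force: 0.0
```

>>> servo_tool --pt "0 0 0 0 0" --pt "0 0 0 0 0" --pt "0 0 0 0 0" --pt "0 0 0 0 0" --pt "0 0 0 0 0" --pt "0 0 0 0 0" --pt "0 0 0 0 0" --newtons 40

```text
t: 10.3
tcp_pos: [0.4847, -0.2965, 0.0392]
tool_rot: [3.134, 0.201, 0.002]
contact_force: [-0.1, -0.0, 4.7]
opening: 0.0235
grip_force: 41.8
```

>>> servo_tool --pt "-0.165 -0.021 0 0 0" --pt "-0.165 -0.021 0 0 0" --pt "-0.165 -0.021 0 0 0" --pt "-0.165 -0.021 0 0 0" --pt "-0.165 -0.021 0 0 0" --pt "0 0 0 0 0" --pt "0 0 0.3 0 0" --pt "0 0 0.6 0 0" --pt "0 0 0.8 0 0" --pt "0 0 0.8 0 0" --pt "0 0 0.8 0 0" --pt "0 0 0.8 0 0" --pt "0 0 0.8 0 0" --pt "0 0 0.8 0 0" --pt "0 0 0.3 0 0" --pt "0 0 0 0 0"

```text
t: 11.63
tcp_pos: [0.4599, -0.2997, 0.2206]
tool_rot: [3.132, 0.201, 0.005]
contact_force: [-0.3, -0.8, -0.2]
opening: 0.0234
grip_force: 41.0
```

```bash
python3 - <<'E'
from h import *
np.set_printoptions(precision=4,suppress=True)
s=monitor.observe(); print(s["tcp_pos"],s["tool_rot"],s["contact_force"],s["opening"])
for n in("top","side"):
    p=cams.grab_frame(n); save(p,n+"2.png")
    for k in("template_red","fixture","tray_blue"): print(n,k,[(round(float(d["score"]),2),np.array(d["centre"])) for d in cams.place_of(p,k)[:2]])
E
```

```text
[ 0.4599 -0.2997  0.2206] [3.1324 0.2006 0.0047] [-0.2737 -0.8487 -0.2296] 0.023441838176103295
top template_red [(0.94, array([ 0.459 , -0.3009,  0.1959]))]
top fixture [(0.71, array([ 0.4841, -0.2969,  0.0011]))]
top tray_blue [(0.77, array([ 0.6   ,  0.1188, -0.    ]))]
side template_red [(0.79, array([ 0.4533, -0.3003,  0.1922]))]
side fixture [(0.97, array([ 0.4872, -0.2994,  0.0022]))]
side tray_blue [(0.89, array([ 0.5989,  0.1126, -0.002 ]))]
```

View pics/side2.png

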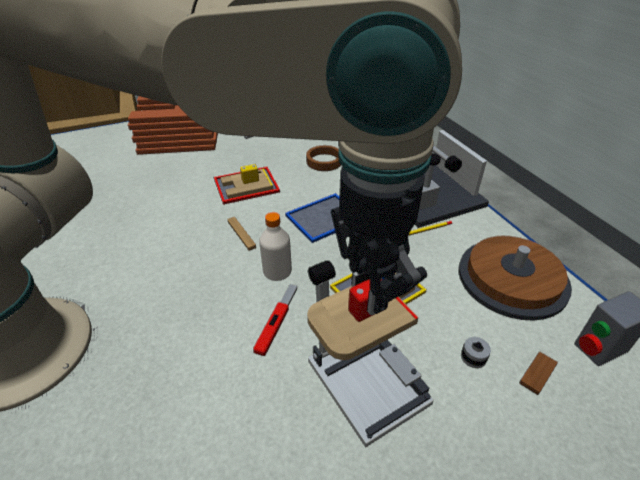

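Red hangs level in the gripper (363,300), the fixture is empty, and the bar is still up at left. Now I'll park it in the blue tray.

>>> servo_tool --pt "0 0 0.7 0 0" --pt "0 0 0.7 0 0" --pt "0.795 0.3 0 0.06 0" --pt "0.795 0.3 0 0.06 0" --pt "0.795 0.3 0 0.06 0" --pt "0.795 0.3 0 0.06 0" --pt "0.795 0.3 0 0.06 0" --pt "0.795 0.3 0 0.06 0" --pt "0 0.8 0 0 0" --pt "0 0.8 0 0 0" --pt "0 0.8 0 0 0" --pt "0 0.8 0 0 0" --pt "0 0.8 0 0 0" --pt "0 0.8 0 0 0" --pt "0 0.8 0 0 0" --pt "0 0.8 0 0 0" --pt "0 0.8 0 0 0" --pt "0 0.8 0 0 0" --pt "0 0.8 0 0 0" --pt "0 0.8 0 0 0"

```text
t: 13.7
tcp_pos: [0.6024, 0.044, 0.2596]
tool_rot: [3.13, 0.268, -0.001]
contact_force: [0.6, 0.3, -0.5]
opening: 0.0231
grip_force: 40.9
```

>>> servo_tool --pt "0 0.8 0 0 0" --pt "0 0.8 0 0 0" --pt "0 0.8 0 0 0" --pt "0 0 -0.6 0 0" --pt "0 0 -0.6 0 0" --pt "0 0 -0.6 0 0" --pt "0 0 -0.6 0 0" --pt "0 0 -0.6 0 0" --pt "0 0 -0.6 0 0" --pt "0 0 -0.6 0 0" --pt "0 0 -0.6 0 0" --pt "0 0 -0.6 0 0" --pt "0 0 -0.6 0 0" --pt "0 0 0 0 0" --pt "0 0 0 0 0"

```text
t: 14.95
tcp_pos: [0.6018, 0.1147, 0.079]
tool_rot: [3.13, 0.268, -0.005]
contact_force: [1.1, -1.0, -0.6]
opening: 0.0238
grip_force: 40.9
```

>>> servo_tool --pt "0 0 -0.35 0 0" --pt "0 0 -0.35 0 0" --pt "0 0 -0.35 0 0" --pt "0 0 -0.35 0 0" --pt "0 0 -0.1 0 0" --pt "0 0 -0.1 0 0" --pt "0 0 -0.05 0 0" --pt "0 0 0 0 0"

```text
t: 15.62
tcp_pos: [0.6026, 0.1148, 0.0306]
tool_rot: [3.13, 0.268, 0.0]
contact_force: [-0.2, -0.1, -0.7]
opening: 0.0232
grip_force: 41.0
```

>>> servo_tool --pt "0 0 -0.07 0 0" --pt "0 0 0 0 0" --pt "0 0 0 0 1" --pt "0 0 0 0 1" --pt "0 0 0 0 1" --pt "0 0 0 0 1" --pt "0 0 0 0 1" --pt "0 0 0.7 0 1" --pt "0 0 0.8 0 1" --pt "0 0 0.8 0 1" --pt "0 0 0.8 0 1" --pt "0 0 0.8 0 1" --pt "0 0 0.8 0 1" --pt "0 0 0.8 0 1" --pt "0 0 0 0 1"

```text
t: 16.87
tcp_pos: [0.6045, 0.115, 0.2001]
tool_rot: [-3.13, -0.268, -0.015]
contact_force: [0.2, -0.1, 1.7]
opening: 0.0852
grip_force: 0.0
```

```bash
python3 - <<'E'
from h import *
np.set_printoptions(precision=4,suppress=True)
s=monitor.observe(); print(s["t"],s["tcp_pos"],s["tool_rot"])
for n in("top","side"):
    p=cams.grab_frame(n); save(p,n+"3.png")
    T,z=block(p,"blue",(.6,-.123)); print(n,z,*rect(T))
    a=[cams.place_of(p,"template_blue")]; print([(d["score"],d["centre"]) for d in a[0][:2]])
    m=cams.cut_out(p,"template_blue")[0]["pixels"]; X=world(p,m)
    X=X[(X[:,2]<.022)&(X[:,2]>.010)&near(X,(.59,-.123),.1)]; print("plate",*rect(X))
    a=cams.place_of(p,"template_red"); print("red",[(d["score"],d["centre"]) for d in a[:2]])
E
```

```text
16.8667 [0.6045 0.115  0.2001] [-3.1297 -0.2685 -0.0154]
top 0.05593992591428216 [ 596.3 -122. ] [37.9 23.1] 11.6
[(0.63, [0.6001, -0.1221, 0.0027])]
plate [ 587.  -123.8] [109.2  79.4] 13.5
red [(0.62, [0.6044, 0.1114, 0.002])]
side 0.05492343855109646 [ 600.  -125.9] [39.8 22.9] 17.3
[(0.85, [0.5994, -0.1215, 0.0055])]
plate [ 591.5 -126.5] [110.7  82. ] 13.8
red [(0.83, [0.6017, 0.1146, 0.0031])]
```

View pics/side3.png

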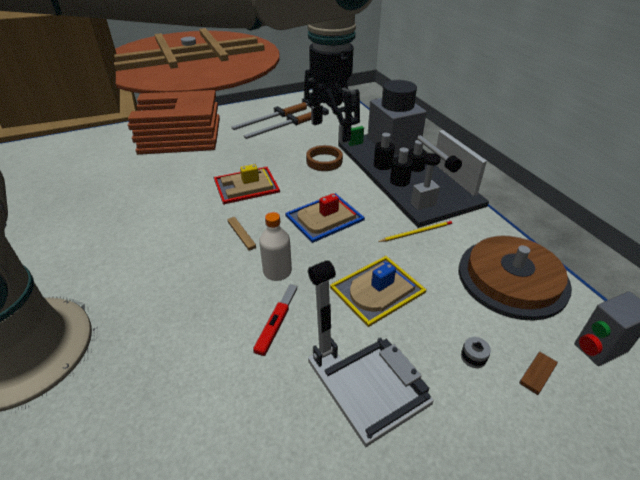

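Red lies flat in the blue tray (329,210). Blue is at about (0.599, -0.124), yaw 13.7°.

>>> servo_tool --pt "-0.017 -0.797 0 0.057 1" --pt "-0.017 -0.797 0 0.057 1" --pt "-0.017 -0.797 0 0.057 1" --pt "-0.017 -0.797 0 0.057 1" --pt "-0.017 -0.797 0 0.057 1" --pt "-0.017 -0.797 0 0.057 1" --pt "-0.017 -0.797 0 0.057 1" --pt "-0.017 -0.797 0 0.057 1" --pt "-0.017 -0.797 0 0.057 1" --pt "-0.017 -0.797 0 0.057 1" --pt "0 0 -0.6 0 1" --pt "0 0 -0.6 0 1" --pt "0 0 -0.6 0 1" --pt "0 0 -0.6 0 1" --pt "0 0 -0.6 0 1" --pt "0 0 -0.6 0 1" --pt "0 0 -0.6 0 1" --pt "0 0 -0.6 0 1" --pt "0 0 -0.4 0 1" --pt "0 0 0 0 1"

```text
t: 18.93
tcp_pos: [0.5955, -0.1238, 0.0338]
tool_rot: [-3.117, -0.375, 0.009]
contact_force: [-0.2, 0.8, -0.1]
opening: 0.0858
grip_force: 0.0
```

>>> servo_tool --pt "0.03 0 -0.2 0 1" --pt "0 0 0 0 1" --pt "0 0 0 0 0" --pt "0 0 0 0 0" --pt "0 0 0 0 0" --pt "0 0 0 0 0" --pt "0 0 0 0 0" --pt "0 0 0 0 0" --pt "0 0 0 0 0"

```text
t: 19.68
tcp_pos: [0.5987, -0.1244, 0.0321]
tool_rot: [3.119, 0.375, 0.001]
contact_force: [-0.4, -0.1, 2.3]
opening: 0.0229
grip_force: 40.7
```

>>> servo_tool --pt "0 0 0 0 1" --pt "0 0 0 0 1" --pt "0 0 0 0 1" --pt "0 0 -0.25 0 1" --pt "0 0 0 0 0" --pt "0 0 0 0 0" --pt "0 0 0 0 0" --pt "0 0 0 0 0" --pt "0 0 0 0 0" --pt "0 0 0 0 0" --pt "0 0 0 0 0"

```text
t: 20.6
tcp_pos: [0.5985, -0.1243, 0.0242]
tool_rot: [3.119, 0.375, 0.0]
contact_force: [0.1, 0.1, 0.5]
opening: 0.0235
grip_force: 39.8
```

>>> servo_tool --pt "0 0 0.4 0 0" --pt "0 0 0.8 0 0" --pt "0 0 0.8 0 0" --pt "0 0 0.8 0 0" --pt "0 0 0.8 0 0" --pt "0 0 0.8 0 0" --pt "0 0 0.8 0 0" --pt "0 0 0.8 0 0" --pt "0 0 0.8 0 0" --pt "0 0 0.8 0 0" --pt "0 0 0.4 0 0" --pt "-0.2 -0.73 0 -0.115 0" --pt "-0.2 -0.73 0 -0.115 0" --pt "-0.2 -0.73 0 -0.115 0" --pt "-0.2 -0.73 0 -0.115 0" --pt "-0.2 -0.73 0 -0.115 0" --pt "-0.2 -0.73 0 -0.115 0" --pt "-0.2 -0.73 0 -0.115 0" --pt "-0.2 -0.73 0 -0.115 0" --pt "0 0 0 0 0"

```text
t: 22.27
tcp_pos: [0.5486, -0.3031, 0.2633]
tool_rot: [3.135, 0.195, -0.003]
contact_force: [0.4, 1.2, -1.3]
opening: 0.0232
grip_force: 39.6
```

>>> servo_tool --pt "-0.6 0 0 0 0" --pt "-0.6 0 0 0 0" --pt "-0.6 0 0 0 0" --pt "-0.6 0 0 0 0" --pt "-0.6 0 0 0 0" --pt "0 0 -0.5 0 0" --pt "0 0 -0.5 0 0" --pt "0 0 -0.5 0 0" --pt "0 0 -0.5 0 0" --pt "0 0 -0.5 0 0" --pt "0 0 -0.5 0 0" --pt "0 0 -0.5 0 0" --pt "0 0 -0.5 0 0" --pt "0 0 0 0 0" --pt "0 0 0 0 0" --pt "0 0 0 0 0"

```text
t: 23.6
tcp_pos: [0.4607, -0.2995, 0.1451]
tool_rot: [3.134, 0.203, 0.001]
contact_force: [-0.5, -0.2, -2.0]
opening: 0.0234
grip_force: 39.7
```

>>> servo_tool --pt "0 0 -0.5 0 0" --pt "0 0 -0.5 0 0" --pt "0 0 -0.5 0 0" --pt "0 0 -0.5 0 0" --pt "0 0 -0.5 0 0" --pt "0 0 -0.5 0 0" --pt "0 0 -0.2 0 0" --pt "0 0 -0.15 0 0" --pt "0 0 -0.15 0 0" --pt "0 0 -0.1 0 0" --pt "0 0 0 0 0" --pt "0 0 0 0 0"

```text
t: 24.6
tcp_pos: [0.4606, -0.2997, 0.0366]
tool_rot: [3.134, 0.203, 0.001]
contact_force: [-0.4, -0.1, -1.3]
opening: 0.0236
grip_force: 39.7
```

>>> servo_tool --pt "0 0 -0.05 0 0" --pt "0 0 0 0 0" --pt "0.132 0.017 0 0 0" --pt "0.132 0.017 0 0 0" --pt "0.132 0.017 0 0 0" --pt "0.132 0.017 0 0 0" --pt "0.132 0.017 0 0 0" --pt "0 0 0 0 0" --pt "0 0 0 0 0"

```text
t: 25.35
tcp_pos: [0.4814, -0.2971, 0.0352]
tool_rot: [3.134, 0.203, 0.004]
contact_force: [2.5, -0.6, 4.5]
opening: 0.0235
grip_force: 40.4
```

>>> servo_tool --pt "0.066 0.009 0 0 0" --pt "0.066 0.009 0 0 0" --pt "0 0 0 0 0"

```text
t: 25.6
tcp_pos: [0.4841, -0.2968, 0.0351]
tool_rot: [3.134, 0.202, -0.001]
contact_force: [-3.6, -0.6, 7.5]
opening: 0.0236
grip_force: 40.8
```

>>> servo_tool --pt "0.066 0.009 0 0 0" --pt "0.066 0.009 0 0 0" --pt "0 0 0 0 0"

```text
t: 25.85
tcp_pos: [0.4843, -0.2966, 0.0354]
tool_rot: [-3.134, -0.2, 0.015]
contact_force: [-25.6, 2.3, 20.5]
opening: 0.0235
grip_force: 42.7
```

>>> servo_tool --pt "-0.07 -0.009 0 0 0" --pt "0 0 0 0 0"

```text
t: 26.02
tcp_pos: [0.4842, -0.2966, 0.0352]
tool_rot: [-3.135, -0.201, 0.006]
contact_force: [-12.5, 1.3, 12.6]
opening: 0.0231
grip_force: 41.5
```

>>> servo_tool --pt "0 0 0 0 1" --pt "0 0 0 0 1" --pt "0 0 0 0 1" --pt "0 0 0 0 1" --pt "0 0 0 0 1" --pt "0 0 0.5 0 1" --pt "0 0 0.8 0 1" --pt "0 0 0.8 0 1" --pt "0 0 0.8 0 1" --pt "0 0 0.8 0 1" --pt "0 0 0.8 0 1" --pt "0 0 0.8 0 1" --pt "0 0 0.8 0 1" --pt "0 0 0.8 0 1" --pt "0 0 0.8 0 1" --pt "0 0 0 0 1"

```text
t: 27.35
tcp_pos: [0.4872, -0.2969, 0.2714]
tool_rot: [3.129, 0.203, 0.011]
contact_force: [-0.8, -0.5, 0.7]
opening: 0.0855
grip_force: 0.0
```

```bash
python3 - <<'E'
from h import *
np.set_printoptions(precision=4,suppress=True)
s=monitor.observe(); print(s["t"],s["tcp_pos"],s["tool_rot"])
p=cams.grab_frame("side")
T,z=block(p,"blue",(.484,-.297)); print(z,*rect(T))
a=cams.place_of(p,"bar_knob"); print("knob",[(d["score"],d["centre"]) for d in a[:2]])
cv2.imwrite("pics/side4.png",cv2.resize(p["frame"][240:460,240:500,::-1],None,fx=2.5,fy=2.5))
E
```

```text
27.35 [ 0.4872 -0.2969  0.2714] [3.1294 0.2026 0.0111]
0.0660516345911451 [ 486.  -299.2] [38.6 23.1] 12.0
knob [(0.7, [0.434, -0.2113, 0.1929])]
```

View pics/side4.png

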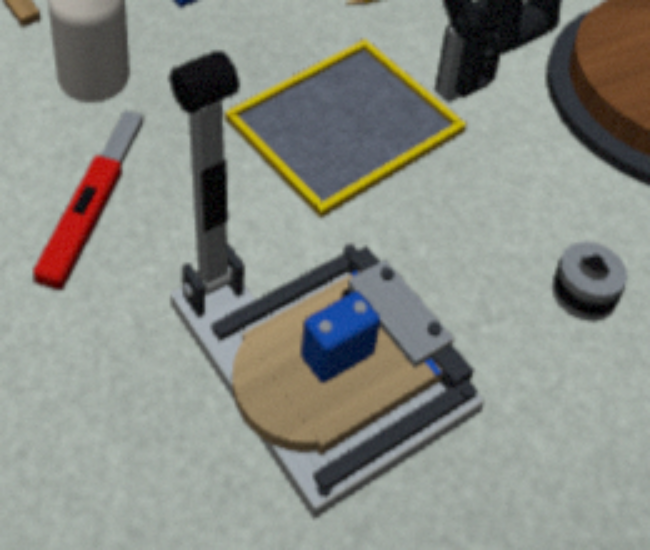

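Blue sits square under the lip in the fixture (crop 340,335), and the bar is up with its knob at (205,82). Next I regrip the knob and swing the bar down.

>>> servo_tool --pt "-0.1035 0.197 0 0.82 1" --pt "-0.1035 0.197 0 0.82 1" --pt "-0.1035 0.197 0 0.82 1" --pt "-0.1035 0.197 0 0.82 1" --pt "-0.1035 0.197 0 0.82 1" --pt "-0.1035 0.197 0 0.82 1" --pt "-0.1035 0.197 0 0.82 1" --pt "-0.1035 0.197 0 0.82 1" --pt "-0.1035 0.197 0 0.82 1" --pt "-0.1035 0.197 0 0.82 1" --pt "-0.1035 0.197 0 0.82 1" --pt "-0.1035 0.197 0 0.82 1" --pt "-0.1035 0.197 0 0.82 1" --pt "-0.1035 0.197 0 0.82 1" --pt "-0.1035 0.197 0 0.82 1" --pt "-0.1035 0.197 0 0.82 1" --pt "0 0 0 0 1" --pt "0 0 0 0 1" --pt "0 0 0 0 1"

```text
t: 29.03
tcp_pos: [0.4362, -0.2017, 0.2647]
tool_rot: [-2.072, -2.36, 0.0]
contact_force: [0.4, -0.9, -0.3]
opening: 0.0852
grip_force: 0.0
```

>>> servo_tool --pt "0.04 -0.02 -0.5 0 1" --pt "0 0 -0.5 0 1" --pt "0 0 -0.5 0 1" --pt "0 0 -0.5 0 1" --pt "0 0 -0.5 0 1" --pt "0 0 -0.36 0 1" --pt "0 0 0 0 1" --pt "0 0 0 0 0" --pt "0 0 0 0 0" --pt "0 0 0 0 0" --pt "0 0 0 0 0" --pt "0 0 0 0 0" --pt "0 0 0 0 0" --pt "0 0 0 0 0" --newtons 30

```text
t: 30.2
tcp_pos: [0.437, -0.2026, 0.1807]
tool_rot: [2.07, 2.363, -0.002]
contact_force: [-6.0, 0.2, 5.0]
opening: 0.0296
grip_force: 30.9
```

>>> servo_tool --pt "0.06 -0.45 0.04 0 0" --pt "0.06 -0.45 0 0 0" --pt "0.06 -0.45 -0.04 0 0" --pt "0.06 -0.44 -0.08 0 0" --pt "0.06 -0.43 -0.11 0 0" --pt "0.05 -0.42 -0.15 0 0" --pt "0.05 -0.41 -0.19 0 0" --pt "0.05 -0.39 -0.22 0 0" --pt "0.05 -0.37 -0.25 0 0" --pt "0.05 -0.35 -0.28 0 0" --pt "0.04 -0.32 -0.31 0 0" --pt "0.04 -0.3 -0.34 0 0" --pt "0.03 -0.27 -0.36 0 0" --pt "0.03 -0.24 -0.39 0 0" --pt "0.03 -0.2 -0.4 0 0" --pt "0.02 -0.17 -0.42 0 0" --pt "0.02 -0.13 -0.43 0 0" --pt "0.01 -0.09 -0.44 0 0" --pt "0.01 -0.06 -0.45 0 0" --pt "0 -0.02 -0.45 0 0"

```text
t: 31.87
tcp_pos: [0.4593, -0.3835, 0.0219]
tool_rot: [2.071, 2.361, -0.006]
contact_force: [-10.6, -3.1, 40.4]
opening: 0.0292
grip_force: 40.3
```

>>> servo_tool --pt "0 0 -0.05 0 0" --pt "0 0 0 0 0"

```text
t: 32.03
tcp_pos: [0.4593, -0.3835, 0.0212]
tool_rot: [2.071, 2.361, -0.007]
contact_force: [-9.2, -6.1, 4.0]
opening: 0.0294
grip_force: 36.5
```

>>> servo_tool --pt "0 0 0 0 1" --pt "0 0 0 0 1" --pt "0 0 0 0 1" --pt "0 0 0 0 1" --pt "0 0 0 0 1" --pt "0 0 0.5 0 1" --pt "0 0 0.8 0 1" --pt "0 0 0.8 0 1" --pt "0 0 0.8 0 1" --pt "0 0 0.8 0 1" --pt "0 0 0.8 0 1" --pt "0 0 0.8 0 1" --pt "0 0 0.8 0 1" --pt "0 0 0.8 0 1" --pt "0 0 0.6 0 1" --pt "0 0 0 0 1"

```text
t: 33.37
tcp_pos: [0.462, -0.3817, 0.2503]
tool_rot: [2.063, 2.358, -0.0]
contact_force: [-0.3, -0.7, 0.7]
opening: 0.0856
grip_force: 0.0
```

```bash
python3 - <<'E'
from h import *
np.set_printoptions(precision=4,suppress=True)
s=monitor.observe(); print(s["t"],s["tcp_pos"],s["tool_rot"])
for n in("top","side"):
    p=cams.grab_frame(n)
    T,z=block(p,"yellow",(.478,.304)); print(n,z,*rect(T))
    m=cams.cut_out(p,"template_yellow")[0]["pixels"]; X=world(p,m)
    X=X[(X[:,2]<.022)&(X[:,2]>.010)&near(X,(.47,.304),.1)]; print("plate",*rect(X))
    T,z=block(p,"red",(.6,.115)); print("red",z,*rect(T))
    m=cams.cut_out(p,"tray_yellow")[0]["pixels"]; X=world(p,m); print("tray",*rect(X[near(X,(.59,-.12),.1)]))
    a=cams.place_of(p,"tray_yellow"); print([(d["score"],d["centre"]) for d in a[:2]])
    if n=="side": cv2.imwrite("pics/side5.png",cv2.resize(p["frame"][240:480,240:500,::-1],None,fx=2.5,fy=2.5))
E
```

```text
33.3667 [ 0.462  -0.3817  0.2503] [ 2.0634  2.3582 -0.0001]
top 0.0556363423643632 [477.3 305.2] [23.  36.1] -2.5
plate [467.5 306.3] [ 81.7 110.6] -2.2
red 0.05537202517293731 [598.3 114.7] [39.4 22.5] 9.6
tray [ 590.3 -121.2] [144.4 116.4] 9.9
[(0.69, [0.6035, -0.1225, 0.001])]
side 0.05359843349342519 [481.  301.7] [21.8 38.2] -5.6
plate [470.9 310.2] [ 95.9 109.1] -1.9
red 0.054001159191124304 [601.4 111. ] [38.5 22.9] 7.1
tray [ 592.1 -117.7] [139.6 122.7] 11.8
[(0.94, [0.5998, -0.1193, 0.0003])]
```

View pics/side5.png

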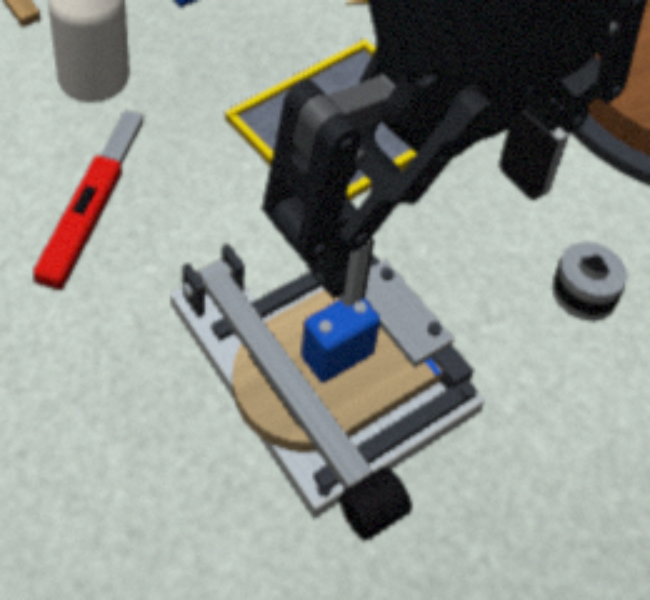

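The bar lies down across the blue plate in front of its block, knob at crop (375,500). Now for the yellow template.

>>> servo_tool --pt "0.025 0.92 0 -0.605 1" --pt "0.025 0.92 0 -0.605 1" --pt "0.025 0.92 0 -0.605 1" --pt "0.025 0.92 0 -0.605 1" --pt "0.025 0.92 0 -0.605 1" --pt "0.025 0.92 0 -0.605 1" --pt "0.025 0.92 0 -0.605 1" --pt "0.025 0.92 0 -0.605 1" --pt "0.025 0.92 0 -0.605 1" --pt "0.025 0.92 0 -0.605 1" --pt "0.025 0.92 0 -0.605 1" --pt "0.025 0.92 0 -0.605 1" --pt "0.025 0.92 0 -0.605 1" --pt "0.025 0.92 0 -0.605 1" --pt "0.025 0.92 0 -0.605 1" --pt "0.025 0.92 0 -0.605 1" --pt "0.025 0.92 0 -0.605 1" --pt "0.025 0.92 0 -0.605 1" --pt "0.025 0.92 0 -0.605 1" --pt "0.025 0.92 0 -0.605 1"

```text
t: 35.43
tcp_pos: [0.4756, 0.1724, 0.2447]
tool_rot: [3.117, 0.389, -0.001]
contact_force: [0.3, -0.9, 0.4]
opening: 0.0852
grip_force: 0.0
```

>>> servo_tool --pt "0.025 0.92 0 -0.605 1" --pt "0.025 0.92 0 -0.605 1" --pt "0.025 0.92 0 -0.605 1" --pt "0.025 0.92 0 -0.605 1" --pt "0 0.5 -0.3 0 1" --pt "0 0 -0.6 0 1" --pt "0 0 -0.6 0 1" --pt "0 0 -0.6 0 1" --pt "0 0 -0.6 0 1" --pt "0 0 0 0 1" --pt "0 0 0 0 1"

```text
t: 36.35
tcp_pos: [0.4783, 0.2957, 0.1628]
tool_rot: [3.139, -0.059, -0.004]
contact_force: [0.2, 0.1, 0.1]
opening: 0.0855
grip_force: 0.0
```

>>> servo_tool --pt "0.057 0.31 -0.4 0 1" --pt "0 0 -0.6 0 1" --pt "0 0 -0.6 0 1" --pt "0 0 -0.6 0 1" --pt "0 0 -0.6 0 1" --pt "0 0 -0.6 0 1" --pt "0 0 -0.6 0 1" --pt "0 0 -0.4 0 1" --pt "0 0 -0.2 0 1" --pt "0 0 0 0 1" --pt "0 0 0 0 0" --pt "0 0 0 0 0" --pt "0 0 0 0 0" --pt "0 0 0 0 0" --pt "0 0 0 0 0" --pt "0 0 0 0 0" --pt "0 0 0 0 0" --newtons 40

```text
t: 37.77
tcp_pos: [0.481, 0.306, 0.0268]
tool_rot: [-3.14, 0.061, -0.002]
contact_force: [-0.1, -0.0, 3.1]
opening: 0.0232
grip_force: 41.0
```

>>> servo_tool --pt "0 0 0.4 0 0" --pt "0 0 0.8 0 0" --pt "0 0 0.8 0 0" --pt "0 0 0.8 0 0" --pt "0 0 0.8 0 0" --pt "0 0 0.8 0 0" --pt "0 0 0.8 0 0" --pt "0 0 0.8 0 0" --pt "0 0 0.8 0 0" --pt "0.254 -0.884 0 0.119 0" --pt "0.254 -0.884 0 0.119 0" --pt "0.254 -0.884 0 0.119 0" --pt "0.254 -0.884 0 0.119 0" --pt "0.254 -0.884 0 0.119 0" --pt "0.254 -0.884 0 0.119 0" --pt "0.254 -0.884 0 0.119 0" --pt "0.254 -0.884 0 0.119 0"

```text
t: 39.18
tcp_pos: [0.5415, 0.0922, 0.2307]
tool_rot: [3.139, 0.12, -0.0]
contact_force: [0.3, 0.5, -1.2]
opening: 0.0234
grip_force: 40.5
```

>>> servo_tool --pt "0.254 -0.884 0 0.119 0" --pt "0.254 -0.884 0 0.119 0" --pt "0.254 -0.884 0 0.119 0" --pt "0.254 -0.884 0 0.119 0" --pt "0.254 -0.884 0 0.119 0" --pt "0.254 -0.884 0 0.119 0" --pt "0.254 -0.884 0 0.119 0" --pt "0.254 -0.884 0 0.119 0" --pt "0 0 -0.6 0 0" --pt "0 0 -0.6 0 0" --pt "0 0 -0.6 0 0" --pt "0 0 -0.6 0 0" --pt "0 0 -0.6 0 0" --pt "0 0 -0.6 0 0" --pt "0 0 -0.6 0 0" --pt "0 0 0 0 0" --pt "0 0 0 0 0"

```text
t: 40.6
tcp_pos: [0.6019, -0.1184, 0.1037]
tool_rot: [-3.127, -0.297, 0.004]
contact_force: [-0.1, -0.2, -0.2]
opening: 0.0238
grip_force: 40.4
```

>>> servo_tool --pt "0 0 -0.5 0 0" --pt "0 0 -0.5 0 0" --pt "0 0 -0.5 0 0" --pt "0 0 -0.5 0 0" --pt "0 0 -0.3 0 0" --pt "0 0 -0.15 0 0" --pt "0 0 -0.1 0 0" --pt "0 0 0 0 0" --pt "0 0 0 0 0"

```text
t: 41.35
tcp_pos: [0.6031, -0.1188, 0.0288]
tool_rot: [3.127, 0.297, 0.002]
contact_force: [-0.2, 0.3, 0.0]
opening: 0.0233
grip_force: 40.5
```

Lower the last 1.5 mm, release, rise, and go over the red template (0.602, 0.115, yaw 9.8°).

>>> servo_tool --pt "0 0 -0.06 0 0" --pt "0 0 0 0 0" --pt "0 0 0 0 1" --pt "0 0 0 0 1" --pt "0 0 0 0 1" --pt "0 0 0 0 1" --pt "0 0 0 0 1" --pt "0 0 0.6 0 1" --pt "0 0 0.8 0 1" --pt "0 0 0.8 0 1" --pt "0 0 0.8 0 1" --pt "0 0 0.8 0 1" --pt "0 0 0 0 1"

```text
t: 42.43
tcp_pos: [0.6048, -0.1192, 0.1462]
tool_rot: [3.124, 0.297, 0.014]
contact_force: [0.5, -0.4, 1.3]
opening: 0.0852
grip_force: 0.0
```

>>> servo_tool --pt "0 0.865 0 -0.02 1" --pt "0 0.865 0 -0.02 1" --pt "0 0.865 0 -0.02 1" --pt "0 0.865 0 -0.02 1" --pt "0 0.865 0 -0.02 1" --pt "0 0.865 0 -0.02 1" --pt "0 0.865 0 -0.02 1" --pt "0 0.865 0 -0.02 1" --pt "0 0.865 0 -0.02 1" --pt "0 0 0 0 1" --pt "0 0 0 0 1"

```text
t: 43.35
tcp_pos: [0.6022, 0.116, 0.1392]
tool_rot: [3.13, 0.267, -0.001]
contact_force: [0.0, -0.2, -0.5]
opening: 0.0855
grip_force: 0.0
```

>>> servo_tool --pt "0 0 -0.6 0 1" --pt "0 0 -0.6 0 1" --pt "0 0 -0.6 0 1" --pt "0 0 -0.6 0 1" --pt "0 0 -0.6 0 1" --pt "0 0 -0.5 0 1" --pt "0 0 -0.3 0 1" --pt "0 0 0 0 1" --pt "0 0 0 0 0" --pt "0 0 0 0 0" --pt "0 0 0 0 0" --pt "0 0 0 0 0" --pt "0 0 0 0 0" --pt "0 0 0 0 0" --pt "0 0 0 0 0"

```text
t: 44.6
tcp_pos: [0.6031, 0.115, 0.0267]
tool_rot: [3.13, 0.264, 0.002]
contact_force: [0.7, -0.9, 3.4]
opening: 0.0232
grip_force: 41.3
```

>>> servo_tool --pt "0 0 0.4 0 0" --pt "0 0 0.8 0 0" --pt "0 0 0.8 0 0" --pt "0 0 0.8 0 0" --pt "0 0 0.8 0 0" --pt "0 0 0.8 0 0" --pt "0 0 0.8 0 0" --pt "-0.403 0.645 0 -0.175 0" --pt "-0.403 0.645 0 -0.175 0" --pt "-0.403 0.645 0 -0.175 0" --pt "-0.403 0.645 0 -0.175 0" --pt "-0.403 0.645 0 -0.175 0" --pt "-0.403 0.645 0 -0.175 0" --pt "-0.403 0.645 0 -0.175 0" --pt "-0.403 0.645 0 -0.175 0" --pt "-0.403 0.645 0 -0.175 0" --pt "-0.403 0.645 0 -0.175 0" --pt "0 0 0 0 0" --pt "0 0 0 0 0"

```text
t: 46.18
tcp_pos: [0.481, 0.3091, 0.1822]
tool_rot: [3.141, -0.062, -0.0]
contact_force: [0.0, 0.4, -0.2]
opening: 0.0236
grip_force: 40.7
```

>>> servo_tool --pt "0 0 -0.6 0 0" --pt "0 0 -0.6 0 0" --pt "0 0 -0.6 0 0" --pt "0 0 -0.6 0 0" --pt "0 0 -0.6 0 0" --pt "0 0 -0.6 0 0" --pt "0 0 0 0 0" --pt "0 0 0 0 0"

```text
t: 46.85
tcp_pos: [0.4816, 0.3074, 0.0734]
tool_rot: [3.139, -0.067, -0.003]
contact_force: [0.5, -0.2, -0.2]
opening: 0.0234
grip_force: 40.6
```

>>> servo_tool --pt "0 0.03 -0.5 0 0" --pt "0 0 -0.5 0 0" --pt "0 0 -0.3 0 0" --pt "0 0 -0.15 0 0" --pt "0 0 -0.1 0 0" --pt "0 0 0 0 0" --pt "0 0 0 0 0"

```text
t: 47.43
tcp_pos: [0.4821, 0.3095, 0.0282]
tool_rot: [-3.14, 0.066, -0.002]
contact_force: [-0.2, 0.7, -1.0]
opening: 0.0233
grip_force: 40.7
```

>>> servo_tool --pt "0 0 -0.05 0 0" --pt "0 0 0 0 0" --pt "0 0 0 0 1" --pt "0 0 0 0 1" --pt "0 0 0 0 1" --pt "0 0 0 0 1" --pt "0 0 0 0 1" --pt "0 0 0.6 0 1" --pt "0 0 0.8 0 1" --pt "0 0 0.8 0 1" --pt "0 0 0.8 0 1" --pt "0 0 0.8 0 1" --pt "0 0 0.8 0 1" --pt "0 0 0.8 0 1" --pt "-0.6 0 0.3 0 1" --pt "-0.6 0 0 0 1" --pt "-0.6 0 0 0 1" --pt "-0.6 0 0 0 1" --pt "0 0 0 0 1"

```text
t: 49.02
tcp_pos: [0.4076, 0.3096, 0.1971]
tool_rot: [-3.141, 0.064, 0.001]
contact_force: [-0.1, 0.4, 0.1]
opening: 0.0853
grip_force: 0.0
```

```bash
python3 - <<'E'
from h import *
np.set_printoptions(precision=4,suppress=True)
s=monitor.observe(); print(s["t"],s["tcp_pos"],s["contact_force"])
for n in("top","side"):
    p=cams.grab_frame(n)
    for c,t in(("red",(.48,.307)),("yellow",(.6,-.12)),("blue",(.484,-.297))):
        try: T,z=block(p,c,t); print(n,c,round(z,4),*rect(T))
        except Exception as e: print(c,e)
    q=cv2.resize(p["frame"][...,::-1],None,fx=1.25,fy=1.25); cv2.imwrite(f"pics/{n}6.png",q)
E
```

```text
49.0167 [0.4076 0.3096 0.1971] [-0.0909  0.3952  0.073 ]
top red 0.0561 [477.5 310.4] [23.6 36.1] -2.0
top yellow 0.0561 [ 599.5 -118.4] [38.3 22.1] 11.4
top blue 0.0665 [ 483.3 -295.4] [37.4 22.8] 4.9
side red 0.054 [480.9 305. ] [19.  39.1] -3.6
side yellow 0.0548 [ 603.1 -120.7] [39.9 23.3] 12.9
side blue 0.0663 [ 486.  -298.4] [38.7 24. ] 9.8
```

View pics/top6.png

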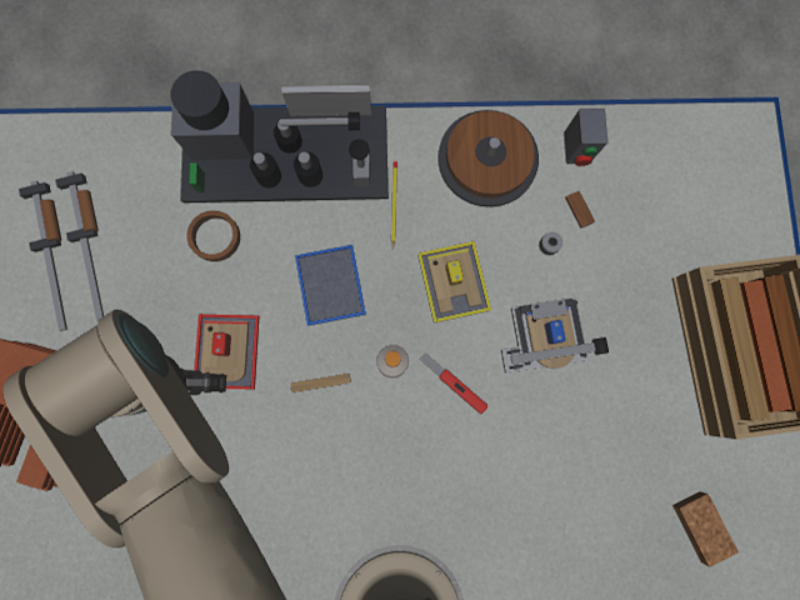

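View pics/side6.png

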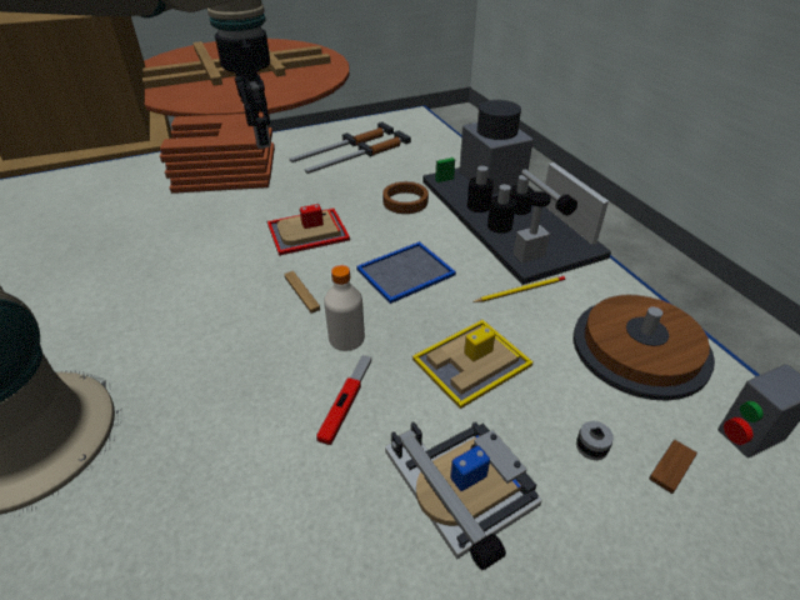

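Both views agree. Red lies flat in the red tray (top view 220,344), and yellow flat in the yellow tray (455,272). Blue is home in the fixture under the lowered bar (557,331), the blue tray is empty, and the bottle is standing (393,360).

```bash
python3 -c "
from rig import workorder
print(workorder.sign_off())"
```

```text
the job is handed in; nothing more can be done
None
```

The job is handed in: blue is fully home in the fixture with the bar down over it, red and yellow lie flat in their own trays, the glue bottle was not touched, and it took about 49 s of the 144 s allowed.

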